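# Draw the drilling jig out from under the pile and turn its tag

### The arm

A 6-joint arm with a two-finger parallel gripper is mounted at the origin on a cart in front of the work surface, level with it; the furniture and walls round the work are solid. World frame = base frame: x ahead of the robot, y to its left, z up, the work surface at z = 0. Lengths are in mm, angles in rad, forces in N, time in s.
With the tool pointing down it reaches from about 300 to 775 mm from the base axis. Payload 14.6 kg.
Tool frame: the origin (TCP) lies on the centre line of the jaws, within the pads' length; the fingertips stand 19 mm ahead of it and the grasp point (between the pads) is the TCP; z points along the fingers, y is the line along which they close (so a half turn about z gives the same grasp; the last joint's range is limited). The gripper opens to 94 mm and grips with 3 to 60 N. Pads are 16 mm wide; open, the fingers measure 119 mm over their backs; the gripper's body (75 mm by 177 mm) begins 78 mm behind the grasp point.
Start: joints at [-1.393, 0.3, 1.521, -0, 1.321, -0.067], TCP at [133.293, -533.594, 224.446] pointing down, gripper open.
Joint ranges: [-3.03, 3.03], [-0.79, 2.21], [0.23, 2.52], [-1.04, 4.18], [0, 3.07], [-2.55, 2.55]. Speed limits (rad/s): [2.22, 2.22, 2.57, 3.14, 3.14, 3.14].

### API

Orientations are given as a rotation vector (axis times angle).
In Python, from station import r gives the robot as it stands. The module is installed in compiled form; this text tells all that it offers. Calls block until the motion is done:
- r.move_ptp(position, orientation): joint-space move of the TCP to a pose.
- r.move_linear(position, velocity=150, rot=None): straight line of the TCP; rot=None keeps the orientation; velocity is the mean speed in mm/s.
- r.move_joints(angles): joint-space move.
- r.open_gripper() and r.grasp(squeeze=None): open the fingers fully, or close them until they stop; squeeze is the grip in N (None keeps the last).
- r.wait(seconds).
- r.ik(position, orientation): joint angles nearest the present ones, or None.
- r.state(): the state.
- r.capture(name): name is "scene" or "top" or "wrist"; returns (picture, depth): 420x560x3 uint8, red, green, blue; 420x560 float32, mm along the optical axis (not along the pixel's ray), 0 where there is no reading.
- r.camera_params(name): a dict with "camera_matrix" (3x3 intrinsics, pixels), "R" (3x3) and "t" (3): a world point X has camera coordinates R X + t. Camera axes: x right, y down, z forward; pixel columns grow to the right and rows downward; lengths in mm; the calibration is good to about 2 mm. The wrist camera is an equidistant fisheye: a pixel r from the principal point sees the ray r / f radians off the axis. A picture is of the moment at which its call begins: read the wrist's pose just before it. camera_params takes no time and is no camera call; for the wrist camera it gives the pose at the moment of the call.
A pose or a line that the arm cannot do raises r.PlanningError and nothing moves.
- r.sign_off(): hands the job in; it is judged then, once.
The state is a dict: "clock": time; "q": joint angles; "dq": joint speeds; "joint_torque": joint torques, N m; "tool_pos": TCP position; "tcp_rot": TCP orientation; "ft_force": force on the tool from outside, world axes, zero at the start; "moment": the same for the moment, N m; "gripper_width": finger opening in mm; "gripper_force": force on a finger pad.
Only numpy, scipy, OpenCV 4.12 (cv2) and the standard library are available. Lean on these libraries where they do the work, as an engineer would, in place of code of your own. Each camera call takes 0.05 s, during which the arm holds its last target. There are 200 camera calls.

### The job

The drilling jig is wanted, but things have been piled on it in its rack. First lay the small spanner aside on the bench, well to one side of the jig's way so that the jig cannot run into it, then by its fence slide the jig out under the keeper bar until it lies flat on the bench in front of the rack and wholly clear of it, leaving the three things on top of it, neither lifted nor toppled, to settle in a pile on the runners. Then turn the tag on the rack half round to its stop, so that the blank face with the bare frame looks out at the mouth, and leave the other loose things on the bench where they are.

Things in the scene. Friction and masses are not known exactly. Their poses are not given: they have to be found in the camera images.
- jig_rack: Low wooden bench rack, screwed down. Origin on the bench (z 0) at its centre; its own -x points out of its mouth, y across it. Two flat runners, 6 mm high, inner faces at y = +-36 mm, outer at +-52, from x = -50 to +76 mm; back stop board at x = 64 to 76 mm, 30 mm high; on the -y side an outrigger 6 mm thick, to y = -145, carries the tag post.
- keeper_bar (a point): Lowest line of the keeper bar at its middle, 16 mm above the bench, rack frame x = -46 mm. The bar is a smooth steel rod 12 mm thick (x = -52 to -40 mm, top 28 mm above the bench) across the rack's mouth between two wooden posts (y = +-66 to 80 mm, 32 mm high); it holds the pile back while the jig's plate passes under it.
- pile_seat (a point): Point of the rack at x = 0, y = 0, 6 mm above the bench: middle of the runners, on which the pile settles once the jig is out. Turns with the rack.
- tag_post (a point): Point on the vertical axis of the tag's post (rack frame x = -20, y = -125 mm), at the tag's mid height, 73 mm above the bench. Turns with the rack.
- jig_tag (a joint): Two-sided wooden tag that spins about the post through its middle: 76 mm wide, 50 mm high (48 to 98 mm above the bench), 8 mm thick. 0 = it lies along the rack's y with the face with the raised picture of the jig looking out at the mouth (-x); grows counter-clockwise from above, to a stop at 3.14 (blank framed face looks out). Starts at 0 to 0.4. Stiff (0.02 N m): stays where left.
- drill_jig: Drilling jig, 0.14 kg, under the pile: plywood plate 12 mm thick, 64 wide; across its front end an upright dark fence, 15 thick, 90 wide, top 36 mm above the bench. Origin mid underside; fence at x = -82.5 to -67.5 mm, plate on to +82.5. At the start it lies along the rack, 4 mm of play to each runner, with 43 to 63 mm of open plate between keeper bar and fence.
- jig_tail (a point): Middle of the rear end of the jig's plate (the end away from the fence), 6 mm above its underside.
- sanding_block: Cork sanding block, 70 x 110 x 27 mm, lowest piece of the pile; lies flat across the jig's plate just behind the keeper bar. Origin at the centre of its underside, z up. 12 mm above the bench at first, 6 mm (on the runners) in the end.
- offcut_2: Pine offcut, 77 x 77 x 20 mm, flat on the sanding block. Origin at the centre of its underside, z up.
- black_tape: Roll of black tape, 58 mm across, 19 mm high, lying flat on the offcut, top of the pile (78 mm above the bench at first). Origin at the centre of its underside, z up.
- wrench_13: Small combination spanner, 156 mm long, shaft 10 mm wide and 7 mm thick, heads up to 29 mm wide, 0.12 kg; lies flat across the way in front of the fence. Origin at mid length on its underside; its length is along its own y axis.
- nail_jar: Bystander: glass jar of nails with a yellow lid, 75 mm across, 97 mm high, standing beside the jig's way. Origin at the centre of its underside. (Behind it and the rack a drawer cabinet 304 mm high fills x above 0.69 m, y 0.06 to 0.42 m; the bench ends at x = 0.33 and y = 0.46 m.)
- screwdriver_b: Bystander: screwdriver with yellow handle, 186 mm long (along its own y), 28 mm high, lying on the bench to the right of the rack. Origin at its middle, on the bench.
- tape_measure: Bystander: yellow tape measure, 81 x 111 x 34 mm, lying on the bench to the right of the rack. Origin at its middle, on the bench. (In front of it a fixed vice fills x below 0.53 m, y -0.14 to 0.055 m, up to 163 mm high.)
- screw_box: Bystander: small carton of screws, 76 x 98 x 34 mm, on the bench near the tape measure. Origin at the centre of its underside.

How it is judged:
By the outcome, as a careful person would: the job done as asked, in the order asked, and still so for the second after the job is handed in, with the robot touching nothing.
It also fails if it takes over 64 s, if anything falls off the work surface, if the arm or the gripper's body presses on something with over 40 N, if the wrist force passes 120 N, or if a joint passes its speed limit or range.

## Working session

There is one attempt and no reset: what is moved stays moved. The work goes in short steps, each a Python script; the robot and the scene stay as the last script left them, time stands still between calls to the robot, and variables do not carry over. Pictures are saved under pics/ and viewed, at most 10 in all, crops included, and the job is handed in when it is done.

```bash
mkdir -p pics; cat > h.py <<'E'
import numpy as np, cv2
from station import r
from scipy.spatial.transform import Rotation as Ro
def snap(n,f):
    p,d=r.capture(n); c=r.camera_params(n)
    cv2.imwrite(f'pics/{f}.png',cv2.cvtColor(p,cv2.COLOR_RGB2BGR)); np.savez(f'pics/{f}.npz',p=p,d=d,K=c['camera_matrix'],R=c['R'],t=c['t'])
def cloud(f):
    z=np.load(f'pics/{f}.npz'); d=z['d']; K=z['K']; v,u=np.mgrid[:420,:560]
    X=np.stack([(u-K[0,2])/K[0,0]*d,(v-K[1,2])/K[1,1]*d,d],-1)
    W=(X-z['t'].ravel())@z['R']; W[d==0]=np.nan; return W
def down(a): # tool down, closing line y at world angle a
    y=np.array([np.cos(a),np.sin(a),0]);zz=np.array([0,0,-1.]);x=np.cross(y,zz)
    return Ro.from_matrix(np.stack([x,y,zz],1)).as_rotvec()
E
python3 - <<'E'
from h import *
for n in('scene','top'): snap(n,n)
a=np.hstack([cv2.imread('pics/top.png')]);cv2.imwrite('pics/top2.png',cv2.resize(a,(800,600)))
s=r.state();print(s['clock'],s['tcp_rot'],s['gripper_width'])
for n in('scene','top'):
  c=r.camera_params(n);print(c['R'].T[:,2],-c['R'].T@c['t'],c['camera_matrix'][0,0])
E
```

```text
0.1 [-3.11709962e+00 -3.83532311e-01  1.74641222e-04] 94.02930711708026
[ 0.64813112 -0.40999404 -0.64174056] [-92.29851755 497.4196701  733.41766905] 440.49170797832795
[ 0.13350885 -0.01863288 -0.99087245] [ 422.11090635  109.46413532 1117.21161033] 406.801413932134
```

View pics/top2.png

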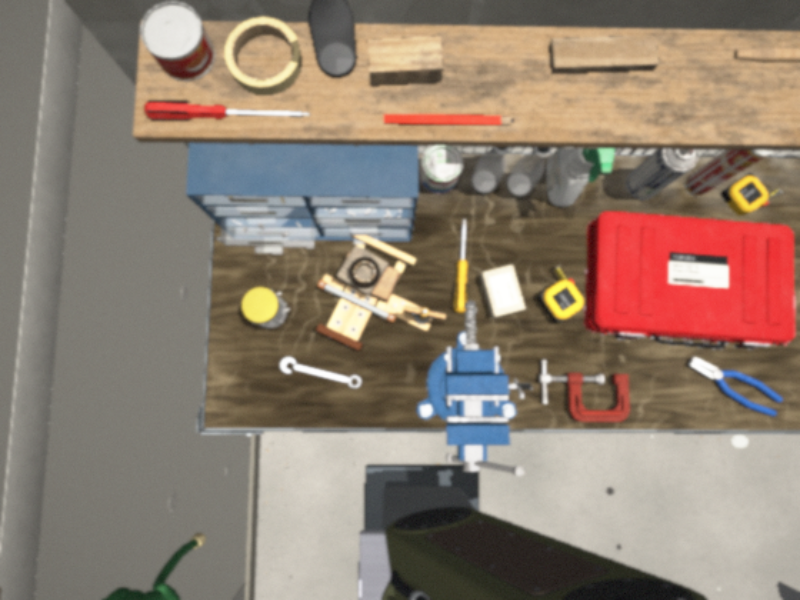

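View pics/scene.png

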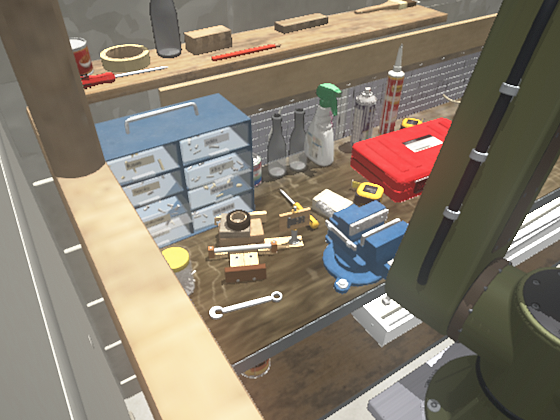

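The top view (800x600) shows the rack at about (365,285), the fence at (340,337), the spanner from (288,366) to (355,381), the jar at (262,307), the tag at (430,316) and the vice at (470,390). Next I'll enlarge it with a world grid.

```bash
python3 - <<'E'
from h import *
a=cv2.imread('pics/top.png')[155:295,140:340];a=cv2.resize(a,None,fx=4,fy=4,interpolation=cv2.INTER_CUBIC);cv2.imwrite('pics/c.png',a)
W=cloud('top')
def P(u,v):  # full-res px
    print((u,v),np.round(W[v,u]),end=' ')
for n,(u,v) in dict(w1=(201,255),w2=(248,267),wm=(225,261),f1=(223,231),f2=(253,242),jar=(182,214),tape=(255,190),tag=(302,221)).items(): print(n,end=' ');P(u,v);print()
# dump height map region
Z=W[...,2]
m=(W[...,0]>430)&(W[...,0]<690)&(W[...,1]>60)&(W[...,1]<330)
for lo,hi in((4,10),(10,15),(18,32),(33,38),(40,62),(62,90)):
    k=m&(Z>lo)&(Z<hi); print(lo,hi,k.sum(),np.nanmean(W[k],0).round())
z=np.nan_to_num(Z);np.clip(z,0,100,out=z)
c=cv2.applyColorMap((z*2.5).astype(np.uint8),cv2.COLORMAP_JET)[155:295,140:340];cv2.imwrite('pics/z.png',cv2.resize(c,None,fx=4,fy=4,interpolation=cv2.INTER_NEAREST))
E
```

```text
w1 (201, 255) [459. 300.   5.] 
w2 (248, 267) [428. 173.  -0.] 
wm (225, 261) [444. 235.   4.] 
f1 (223, 231) [522. 238.  36.] 
f2 (253, 242) [495. 159.  20.] 
jar (182, 214) [559. 335.  97.] 
tape (255, 190) [630. 154.  55.] 
tag (302, 221) [544.  32.  91.] 
4 10 701 [543. 178.   7.]
10 15 451 [558. 179.  12.]
18 32 463 [603. 152.  27.]
33 38 363 [572. 162.  36.]
40 62 503 [629. 168.  56.]
62 90 497 [624. 216.  75.]
```

View pics/c.png

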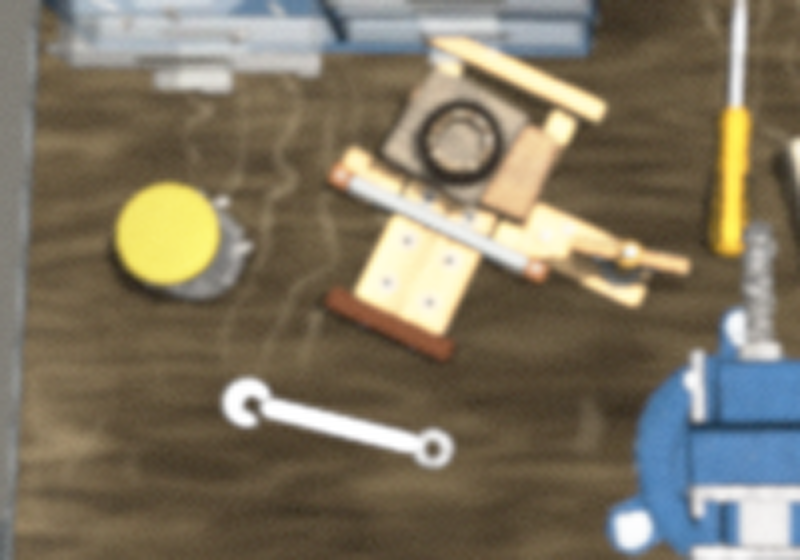

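The crop shows these pixel positions:
- **Rack posts:** (342,180) and (537,272).
- **Fence top:** from (330,297) to (447,352).
- **Spanner:** ring and jaw centres at (247,402) and (433,448).
- **Tag:** around (600,265)–(690,268).

Next I'll compute the rack frame.

```bash
cat >> h.py <<'E'
def ray(f,u,v,z):
    q=np.load(f'pics/{f}.npz');K=q['K'];R=q['R'];t=q['t'].ravel()
    d=R.T@np.linalg.inv(K)@[u,v,1];c=-R.T@t; return c+d*(z-c[2])/d[2]
E
python3 - <<'E'
from h import *
P=lambda a,b,z:ray('top',140+a/4,155+b/4,z)
p1,p2=P(342,180,32),P(537,272,32);f1,f2=P(333,296,36),P(445,352,36);w1,w2=P(247,402,7),P(433,448,7)
ang=lambda a,b:np.degrees(np.arctan2(*(a-b)[[0,1]]))*-1
for n,a,b in(('post',p1,p2),('fence',f1,f2),('wr',w1,w2)):print(n,a.round(),b.round(),((a+b)/2).round(),np.linalg.norm(a-b).round(),'yaw',ang(a,b).round(1))
W=cloud('top').reshape(-1,3)
m=(W[:,0]>450)&(W[:,0]<690)&(W[:,1]>-20)&(W[:,1]<290);W=W[m]
th=np.radians(ang(p1,p2));bar=(p1+p2)/2
ex=np.array([np.cos(th),np.sin(th)]);ey=np.array([-ex[1],ex[0]])
o=bar[:2]+46*ex;print('rack origin',o)
L=np.c_[(W[:,:2]-o)@ex,(W[:,:2]-o)@ey,W[:,2]]
def fit(n,k):
    q=L[k]; s=np.polyfit(q[:,1],q[:,0],1);print(n,k.sum(),'mean',q.mean(0).round(1),'min',q.min(0).round(),'max',q.max(0).round(),'deg',np.degrees(np.arctan(s[0])).round(1))
X,Y,Z=L.T
fit('fence',(X<-80)&(Z>33)&(Z<38)&(abs(Y)<60))
fit('bar',(abs(X+46)<12)&(Z>25)&(Z<30)&(abs(Y)<60))
fit('stop',(X>50)&(abs(Y)<60)&(Z>27)&(Z<33))
fit('tag',(abs(X+20)<50)&(Y<-80)&(Z>85)&(Z<101))
fit('plate',(X<-52)&(Z>9)&(Z<14)&(abs(Y)<40))
fit('pile',(abs(X)<50)&(Z>55)&(abs(Y)<60))
print('tagaxis',o-20*ex-125*ey)
E
```

```text
post [607. 234.  32.] [545. 102.  32.] [576. 168.  32.] 146.0 yaw -25.0
fence [528. 238.  36.] [491. 163.  36.] [509. 200.  36.] 84.0 yaw -26.1
wr [458. 298.   7.] [428. 171.   7.] [443. 235.   7.] 130.0 yaw -13.5
rack origin [617.53718183 148.66274008]
fence 140 mean [-118.5    2.1   35.3] min [-126.  -41.   33.] max [-111.   46.   38.] deg -0.3
bar 109 mean [-42.8  -1.3  26.9] min [-48. -60.  25.] max [-37.  59.  30.] deg 0.3
stop 94 mean [ 72.7 -22.3  29.5] min [ 67. -60.  27.] max [79. 24. 33.] deg -2.7
tag 138 mean [ -25.5 -133.9   95.4] min [ -70. -204.   85.] max [ -5. -86. 101.] deg 19.2
plate 366 mean [-82.9   2.2  11.2] min [-201.  -29.    9.] max [-52.  37.  14.] deg -6.6
pile 627 mean [10.4 13.5 65.3] min [-26. -22.  55.] max [ 50.  52. 151.] deg 3.4
tagaxis [546.61046851  43.80854924]
```

```bash
cat >> h.py <<'E'
def best(p,a,ref=None):
    c=[]
    for k in(-1,0,1):
        q=r.ik(list(p),list(down(a+k*np.pi)))
        if q is not None: c.append((abs(q[5]) if ref is None else abs(q[5]-ref),a+k*np.pi))
    return list(down(min(c)[1]))
E
python3 - <<'E'
from h import *
a=np.radians(-13.5); n=np.array([np.cos(a),np.sin(a)])
p=np.array([443,235])-20*n
o=best([*p,120],a); r.move_ptp([*p,110],o)
r.move_linear([*p,20.5],120)
r.grasp(20);s=r.state();print(s['gripper_width'],s['ft_force'],s['clock'],s['q'])
r.move_linear([*p,110],200)
print(r.state()['gripper_width'])
o=best([430,408,110],np.pi/2)
r.move_ptp([430,408,110],o)
r.move_linear([430,408,23],120)
snap('wrist','w0')
r.open_gripper(); r.move_linear([430,408,120],200)
s=r.state();print(s['clock'],s['gripper_width'],s['ft_force'],s['q'])
snap('top','t1')
a=cv2.imread('pics/t1.png')[155:295,140:340];cv2.imwrite('pics/c1.png',cv2.resize(a,None,fx=4,fy=4))
E
```

```text
9.62861625129156 [ 0.30029651  0.0664153  -0.06047594] 5.1833 [4.39714289e-01 4.44612077e-01 1.86634973e+00 9.73704088e-05
 8.30507720e-01 6.75256756e-01]
9.72396928226341
10.0583 93.79983715136066 [ 0.46784675 -0.31067407 -0.25453951] [ 6.97328104e-01  4.95734043e-01  1.50528416e+00  1.83182339e-05
  1.14185961e+00 -8.73458105e-01]
```

View pics/c1.png

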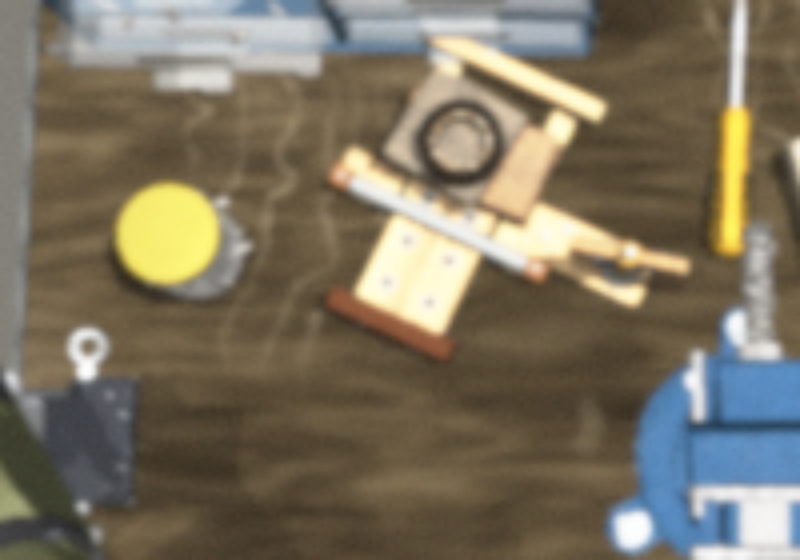

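The spanner now lies at far left with its ring at (88,346), and the rest is undisturbed. Next is pulling the jig.

```bash
python3 - <<'E'
from h import *
th=np.radians(-25.); ex=np.array([np.cos(th),np.sin(th)])
f=np.array([511,200.7]); p=f-15*ex
o=best([*p,120],th)
r.move_ptp([*p,150],o); r.move_linear([*p,36],120)
s=r.state();print(s['clock'],s['ft_force'])
r.grasp(30);s=r.state();print(s['clock'],s['gripper_width'],s['ft_force'],s['q'][5])
p=np.array(s['tool_pos'][:2])
for d in(20,45):
    r.move_linear([*(p-d*ex),36],45); s=r.state()
    F=s['ft_force'];print(d,s['clock'],(F[:2]@ex).round(1),(F[0]*-ex[1]+F[1]*ex[0]).round(1),F[2].round(1),s['gripper_width'])
snap('top','t2');snap('scene','s2')
a=cv2.imread('pics/t2.png')[155:295,140:340];b=cv2.imread('pics/s2.png')[180:320,150:350]
cv2.imwrite('pics/c2.png',cv2.resize(np.hstack([a,b]),None,fx=2,fy=2,interpolation=cv2.INTER_CUBIC))
E
```

```text
12.6583 [-0.22112141 -0.95814175  0.56492365]
13.85 14.584902487440399 [ 1.645721   -1.07923063 -0.20020237] 0.7627995778307773
20 14.4417 -3.6 0.4 2.1 14.65825064640094
45 15.15 -3.4 -0.9 2.2 14.88983518584537
```

View pics/c2.png

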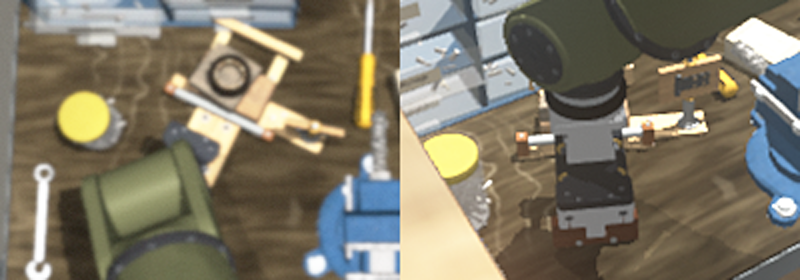

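The pull is going well: the pile stays behind the bar and the tape is still on top. I'll finish the pull.

```bash
python3 - <<'E'
from h import *
th=np.radians(-25.); ex=np.array([np.cos(th),np.sin(th)])
p=np.array(r.state()['tool_pos'][:2])
for d in(30,62):
    r.move_linear([*(p-d*ex),36],40); s=r.state()
    F=s['ft_force'];print(d,s['clock'],(F[:2]@ex).round(1),(F[0]*-ex[1]+F[1]*ex[0]).round(1),F[2].round(1),s['gripper_width'])
r.wait(.3); r.open_gripper(); p=p-62*ex
r.move_linear([*p,150],200); q=np.array(r.state()['q']); q[0]-=.9
r.move_joints(list(q)); r.grasp(10)
s=r.state();print(s['clock'],s['tool_pos'],s['q'])
snap('top','t3');snap('scene','s3')
a=cv2.imread('pics/t3.png')[155:295,140:340];b=cv2.imread('pics/s3.png')[180:320,150:350]
cv2.imwrite('pics/c3.png',cv2.resize(np.vstack([a,b]),None,fx=2.1,fy=2.1,interpolation=cv2.INTER_CUBIC))
cv2.imwrite('pics/c3.png',cv2.resize(np.hstack([a,b]),None,fx=2,fy=2,interpolation=cv2.INTER_CUBIC))
W=cloud('t3').reshape(-1,3);oo=np.array([620,147.5]);ey=np.array([-ex[1],ex[0]])
X,Y,Z=np.c_[(W[:,:2]-oo)@ex,(W[:,:2]-oo)@ey,W[:,2]].T
for n,k in(('plate',(X<-55)&(X>-230)&(abs(Y)<60)&(Z>9)&(Z<15)),('fence',(X<-150)&(X>-300)&(abs(Y)<60)&(Z>32)&(Z<40)),('pile',(abs(X)<60)&(abs(Y)<60)&(Z>60)&(Z<85)),('tag',(abs(X+20)<45)&(abs(Y+125)<45)&(Z>90)&(Z<102))):
    m=np.c_[X,Y,Z][k];c=np.cov(m[:,:2].T);w,v=np.linalg.eigh(c);print(n,len(m),np.median(m,0).round(1),np.percentile(m,2,0).round(),np.percentile(m,98,0).round(),np.degrees(np.arctan2(v[1,1],v[0,1])).round(1))
E
```

```text
30 16.1583 -1.6 0.2 0.7 14.69384112812755
62 17.1083 -1.6 -0.8 -0.6 14.621693835253893
22.3333 [ 446.02778894 -156.52391965  149.00083175] [-4.14991497e-01  2.10886836e-01  1.82004316e+00 -3.40754368e-05
  1.11191310e+00  9.21326821e-01]
plate 1015 [-158.7    2.7   11.1] [-227.  -29.    9.] [-87.  33.  14.] 179.6
fence 174 [-241.9    0.9   34.9] [-249.  -41.   32.] [-235.   45.   39.] 90.0
pile 253 [-8.1  7.  69.2] [-35. -19.  61.] [58. 51. 82.] -145.7
tag 104 [ -19.7 -121.3   96.3] [ -30. -156.   91.] [-10. -88. 101.] 103.5
```

View pics/c3.png

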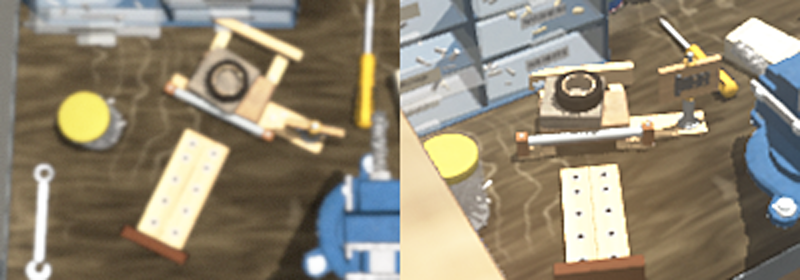

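The jig lies flat with its tail about 35 mm clear of the bar, and the pile has settled on the runners with the tape on top. The tag stands at about 0.23 rad. Next I'll turn it with closed fingers in two pushes that keep out of the vice.

```bash
python3 - <<'E'
from h import *
D=np.radians; A=np.array([549,42.7]); z=92; u=lambda d:np.array([np.cos(D(d)),np.sin(D(d))])
W=cloud('top').reshape(-1,3);k=(W[:,0]<530)&(W[:,0]>300)&(W[:,1]>-140)&(W[:,1]<55);print('vice top',np.nanmax(W[k][:,2]))
s=r.state();print('force now',s['ft_force'],s['gripper_width'])
P=lambda phi,off,rho=29:A+rho*u(phi)+off*u(phi-90)
def push(phi0,phi1,stop=False):
    s=r.state()
    p=P(phi0,30); o=best([*p,z],D(phi0))
    base=Ro.from_rotvec(o)*Ro.from_rotvec(down(D(phi0))).inv()  # 0 or pi about z
    rot=lambda phi:list((base*Ro.from_rotvec(down(D(phi)))).as_rotvec())
    for ph in(phi0,phi1):
        q=r.ik([*P(ph,12),z],rot(ph)); print('ik',ph,None if q is None else np.round(q[5],2))
    r.move_ptp([*p,220],rot(phi0)); r.move_linear([*p,z],150)
    print('down',r.state()['ft_force'])
    r.move_linear([*P(phi0,13),z],40)
    n=int(np.ceil((phi1-phi0)/15))
    for ph in np.linspace(phi0,phi1,n+1)[1:]: r.move_linear([*P(ph,12),z],30,rot(ph))
    f0=None
    if stop:
        for e in range(0,13,2):
            F=r.state()['ft_force']; ph=phi1+e; ft=F[:2]@u(ph-90); print(e,ft.round(1),end=' ')
            if ft>4: break
            r.move_linear([*P(ph+2,12),z],20,rot(ph+2))
    print('end',r.state()['ft_force'],r.state()['clock'])
    ph=np.degrees(0)
    pe=P(phi1,30); r.move_linear([*pe,z],60); r.move_linear([*pe,220],200)
s=r.state();p=s['tool_pos'];r.move_linear([p[0],p[1],260],200)
push(78.5,140)
push(-45,60,True)
s=r.state();p=s['tool_pos'];q=np.array(s['q']);q[0]-=.8;r.move_joints(list(q))
s=r.state();print(s['clock'],s['ft_force'])
snap('top','t4');snap('scene','s4')
a=cv2.imread('pics/t4.png')[155:295,140:340];b=cv2.imread('pics/s4.png')[180:320,150:350]
cv2.imwrite('pics/c4.png',cv2.resize(np.hstack([a,b]),None,fx=2,fy=2,interpolation=cv2.INTER_CUBIC))
th=D(-25);ex=u(-25);ey=u(65);W=cloud('t4').reshape(-1,3);oo=np.array([620,147.5])
X,Y,Z=np.c_[(W[:,:2]-oo)@ex,(W[:,:2]-oo)@ey,W[:,2]].T
k=(abs(X+20)<45)&(abs(Y+125)<45)&(Z>90)&(Z<102);m=np.c_[X,Y,Z][k];w,v=np.linalg.eigh(np.cov(m[:,:2].T));print('tag',len(m),np.median(m,0),np.degrees(np.arctan2(v[1,1],v[0,1])))
E
```

```text
vice top 152.11407760278783
force now [-0.04321375  0.35713796 -0.05183309] 0.42004409954770006
ik 78.5 -1.31
ik 140 -2.38
down [-0.0555915   0.77084706 -0.33626122]
end [ 0.21714672  0.06530488 -0.42316641] 28.5583
ik -45 0.74
ik 60 -1.0
down [-0.60629625 -0.58390789  0.17682632]
0 0.5 2 2.4 4 5.6 end [ 4.57591385 -3.45613449 -2.59824561] 37.4833
40.4417 [ 0.98973858  1.22406593 -0.4107709 ]
tag 107 [ -20.67456218 -122.15634526   96.54482746] 89.73908542188605
```

```bash
ls -la pics | tail -3
```

```text
-rw-r--r-- 1 agent agent 1647760 Dec  1 16:21 w0.npz
-rw-r--r-- 1 agent agent  364277 Dec  1 16:21 w0.png
-rw-r--r-- 1 agent agent  112227 Dec  1 16:19 z.png
```

View pics/c4.png

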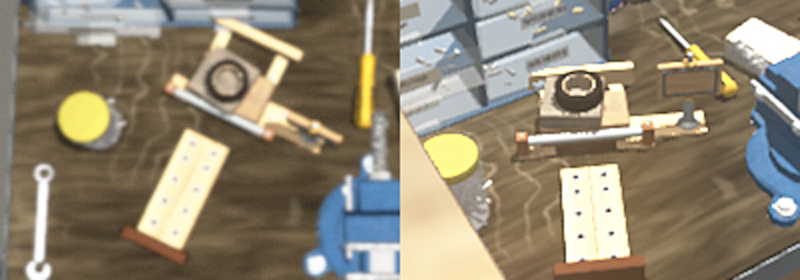

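The tag's bare frame now faces the mouth at (690,80), and it sits at its stop (89.7° from the rack's x axis). The pile, jig, spanner and bystanders are all in place.

```bash
python3 -c "
from station import r
print(r.sign_off(), r.state()['clock'])"
```

```text
the job is handed in; nothing more can be done
the job is handed in; nothing more can be done
```

I handed the job in at about 40 s with everything done as asked: spanner laid well aside, jig flat on the bench about 35 mm clear of the rack, pile settled on the runners, tag at its stop with the blank face out. One doubt: after releasing the jig I swung the arm past the vice about 14 mm below its stated top. No contact force showed afterwards, but I did not read the force during the swing.

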